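# Take the stack apart and put each piece in its fitted place

### The job

Take apart the stack on the bench and put each piece in its own fitted place: lay the capped tube across both V-notches of the fixed cradle, about centred, and set the tube rest, the slide box and the tube rack flat and upright inside the tray that fits each (small, middle and long). Do not let the tube fall onto the bench, and leave the tape roll and the timer where they are.

Things in the scene. Friction and masses are not known exactly. Their poses are not given: they have to be found in the camera images.
- tube: Capped round tube, 26 mm in diameter and 116 mm long, white with a grey cap of the same diameter, 60 g. At the start it lies on top of the stack in the two notches of the tube rest. Origin at its centre, on the axis; y along the axis, towards the cap. It may be laid either way round.
- tube_rest: Loose grey tube rest, 44 (x) x 70 (y) x 31 mm, 80 g, lying crosswise on the slide box. Two end walls, 7 mm thick, with 90 degree V-notches (bottom 16 mm up), joined by two side rails along y, 22 mm high, outer faces 44 mm apart: grip it there. A tube in it lies along y, axis 34.4 mm up; its middle is free above the rails. Origin: centre of the underside. Either way round is right.
- slide_box: Closed white card box of slides, 57 (x) x 83 (y) x 31 mm, 110 g. Lies crosswise on the tube rack at the start. Origin at the centre of its underside; y along its long side. Either way round is right.
- tube_rack: Empty blue test-tube rack, 52 (x) x 130 (y) x 53 mm, the bottom of the stack, standing on the worktop at the start; the slide box lies 51 mm up on its deck, between end plates that rise 2 mm higher. 160 g. Origin at the centre of its underside; y along its long side. It can be gripped across its 52 mm sides. Either way round is right.
- tube_cradle: Fixed cradle: grey base plate 60 (x) x 104 (y) x 5 mm with two aluminium walls, 8 mm thick, 42 mm wide, 36 mm high, centred at y = -40 and +40 mm, each with a 90 degree V-notch (bottom 20 mm above the worktop). The tube laid in both notches lies along y, axis 38.4 mm above the worktop. Open between the walls. Origin: centre of the underside, on the worktop.
- small_tray: Shallow aluminium tray screwed to the worktop: floor 3 mm thick, rim 4 mm wide rising to 8 mm above the worktop. Inside 58 (x) x 84 (y) mm; fits the tube rest. Origin at the centre of its underside on the worktop, z up, y along its long side.
- middle_tray: Shallow aluminium tray screwed to the worktop: floor 3 mm thick, rim 4 mm wide rising to 8 mm above the worktop. Inside 77 (x) x 103 (y) mm; fits the slide box. Origin at the centre of its underside on the worktop, z up, y along its long side.
- long_tray: Shallow aluminium tray screwed to the worktop: floor 3 mm thick, rim 4 mm wide rising to 8 mm above the worktop. Inside 70 (x) x 148 (y) mm; fits the tube rack. Origin at the centre of its underside on the worktop, z up, y along its long side.
- tape_roll: Bystander: roll of buff tape lying flat, loose, 74 mm in diameter, 19 mm high. Origin at the centre of its underside.
- timer: Bystander: small white timer standing loose on its foot, 32 (x) x 68 (y) x 60 mm. Origin at the centre of its underside.

How it is judged:
By the outcome, as a careful person would: the job done as asked, in the order asked, and still so for the second after the job is handed in, with the robot touching nothing.
It also fails if it takes over 99 s, if anything falls off the work surface, if the arm or the gripper's body presses on something with over 40 N, if the wrist force passes 120 N, or if a joint passes its speed limit or range.

### The arm

A 6-joint arm with a two-finger parallel gripper is mounted at the origin on a cart in front of the work surface, level with it; the furniture and walls round the work are solid. World frame = base frame: x ahead of the robot, y to its left, z up, the work surface at z = 0. Lengths are in m, angles in degrees, forces in N, time in s.
With the tool pointing down it reaches from about 0.375 to 0.9 m from the base axis. Payload 3.1 kg.
Tool frame: the origin (TCP) lies on the centre line of the jaws, within the pads' length; the fingertips stand finger_overhang ahead of it and the grasp point (between the pads) lies 5 mm behind it (finger_overhang is the distance from the TCP to the fingertips, in m); z points along the fingers, y is the line along which they close (so a half turn about z gives the same grasp; the last joint's range is limited). The gripper opens to 87 mm and grips with 3 to 60 N. Pads are 19 mm wide; open, the fingers measure 117 mm over their backs; the gripper's body (75 mm by 190 mm) begins 51 mm behind the grasp point.
Start: joints at [59.674, 30.224, 82.088, -0, 67.689, -10.227], TCP at [0.215, 0.587, 0.237] pointing down, gripper open.
Joint ranges: [-176.69, 176.69], [-43.24, 126.21], [12.49, 139.97], [-82, 262], [0, 151.66], [-163.58, 163.58]. Speed limits (degrees/s): [159.86, 159.86, 180, 180, 180, 180].

### API

Orientations are given as a 3x3 rotation matrix whose columns are the frame's x, y, z axes.
In Python, from rig import read_state, capture, calibration, hand_in, finger_overhang gives the robot as it stands.
- The arm moves only by the tool send_rows, never from a script. Its argument "plan" is a list of rows, each a list of 5 numbers: the closure in counts, from 0 (fully open) to 255 (shut), then the shift along the tool's x, y, z in m, then the turn about the tool's z in rad. A call has 1 to 20 rows; each row shifts and turns the commanded pose from where the row before left it, along the tool's axes as they then stand; what a row does not reach is not made up. A row lasts 1/12 s, in which the tool goes at most 41.7 mm and 7.16 degrees, less where a joint would pass 70% of its speed; a pose out of reach is approached as far as the arm can. A call is refused whole if a number of a shift passes 0.0417 or a number of a turn 0.125, either way. A call with a gripper value outside its range is refused whole. The fingers move at their own pace and stop on an object; the grip force is fixed at half the most. Time passes only in rows, so rows that do not move let the fingers close. It gives the time, the measured TCP pose, the force, the opening and the grip force at its end, in the units of the state.
- read_state(): the state, without advancing time (a new reading comes with each control period).
- capture(name): name is "scene" or "top" or "wrist"; returns (picture, depth): 400x640x3 uint8, blue, green, red; 400x640 float32, m along the optical axis (not along the pixel's ray), 0 where there is no reading.
- calibration(name): a dict with "fx", "fy", "cx", "cy" (pixels), "xyz" and "rotation" of the camera in the world. Camera axes: x right, y down, z forward; pixel columns grow to the right and rows downward; lengths in m; the calibration is good to about 2 mm. A picture is of the moment at which its call begins: read the wrist's pose just before it. calibration takes no time and is no camera call; for the wrist camera it gives the pose at the moment of the call.
- hand_in(): hands the job in; it is judged then, once.
The state is a dict: "time_s": time; "joint_positions": joint angles; "qvel": joint speeds; "tau": joint torques, N m; "position": TCP position; "tcp_rot": TCP orientation; "force": force on the tool from outside, world axes, zero at the start; "moment": the same for the moment, N m; "opening": opening from 0.0 (shut) to 1.0 (fully open); "grasp_force": force on a finger pad.
Only numpy, scipy, OpenCV 4.12 (cv2) and the standard library are available. Lean on these libraries where they do the work, as an engineer would, in place of code of your own. Each camera call takes 0.05 s, during which the arm holds its last target. There are 200 camera calls.

## Working session

There is one attempt and no reset: what is moved stays moved. The work goes in short steps, Python scripts to look and compute and a tool call to move; the robot and the scene stay as the last step left them, time stands still between calls to the robot, and variables do not carry over. Pictures are saved under pics/ and viewed, at most 14 in all, crops included, and the job is handed in when it is done.

Besides the shell and the picture viewer there is one more tool, called after "Emit:" by a JSON object that holds its "name" and its "arguments". send_rows: Moves the arm, as the interface text tells. Its arguments: {"type":"object","properties":{"plan":{"type":"array","items":{"type":"array","items":{"type":"number"}}}},"required":["plan"]}

```bash
ls; mkdir -p pics
python3 - <<'E'
from rig import *
import cv2,numpy as np
s=read_state();print({k:np.round(v,4).tolist() for k,v in s.items()}, finger_overhang)
for n in("top","scene"):
    p,d=capture(n);cv2.imwrite(f"pics/{n}0.png",p);np.save(f"pics/{n}0.npy",d);c=calibration(n);print(n,{k:np.round(v,4).tolist() for k,v in c.items()})
E
```

```text
pics
{'time_s': 0.0, 'joint_positions': [59.6725, 30.2798, 82.1577, -0.0004, 67.6866, -10.2281], 'qvel': [-0.0718, 0.0798, 0.0653, -0.0015, -0.1027, 0.0657], 'tau': [0.0009, -44.0039, -17.6595, 0.0634, 0.0582, -0.0002], 'position': [0.2144, 0.5863, 0.2356], 'tcp_rot': [[-0.9391, 0.3436, -0.0011], [0.3436, 0.9391, -0.0019], [0.0004, -0.0021, -1.0]], 'force': [-0.4129, -0.1029, 1.0128], 'moment': [0.0031, -0.0144, 0.0117], 'grasp_force': 0.0, 'opening': 0.998} 0.014
top {'fx': 508.8176, 'fy': 508.8176, 'cx': 311.9863, 'cy': 210.0076, 'xyz': [0.3954, -0.0507, 1.5449], 'rotation': [[-0.0288, -0.9977, 0.0619], [-0.9993, 0.0302, 0.0231], [-0.0249, -0.0612, -0.9978]]}
scene {'fx': 460.3807, 'fy': 460.3807, 'cx': 315.5038, 'cy': 197.8691, 'xyz': [0.0126, -0.8422, 1.0035], 'rotation': [[0.8673, -0.3314, 0.3714], [-0.4974, -0.605, 0.6218], [0.0186, -0.724, -0.6895]]}
```

View pics/top0.png

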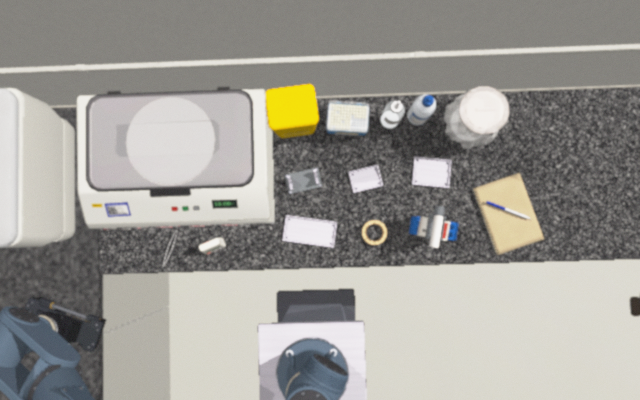

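View pics/scene0.png

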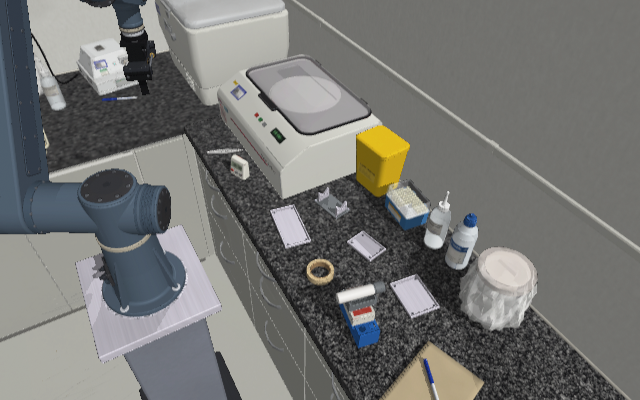

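```bash
cat > h.py <<'E'
from rig import *
import cv2,numpy as np
def ray(c,u,v,z):
    d=np.array(c['rotation'])@[(u-c['cx'])/c['fx'],(v-c['cy'])/c['fy'],1];o=np.array(c['xyz'])
    return (o+d*(z-o[2])/d[2])
def cloud(n,c,d):
    v,u=np.indices(d.shape);P=np.stack([(u-c['cx'])/c['fx']*d,(v-c['cy'])/c['fy']*d,d],-1)
    return P@np.array(c['rotation']).T+np.array(c['xyz'])
E
python3 - <<'E'
from h import *
p=cv2.imread('pics/top0.png')
cv2.imwrite('pics/top0c.png',cv2.resize(p[150:260,275:470],None,fx=4,fy=4,interpolation=cv2.INTER_CUBIC))
c=calibration('top');d=np.load('pics/top0.npy')
P=cloud('top',c,d)
for n,(u,v,z) in dict(cradle=(304,180,.02),long=(310,231,.005),small=(366,178,.005),mid=(432,172,.005),stack=(434,230,.1),tube=(436,230,.12),timer=(212,244,.05),tape=(374,233,.02)).items(): print(n,ray(c,u,v,z).round(3),P[v,u].round(3))
s=read_state();R=np.array(s['tcp_rot']);w=calibration('wrist');print('wristcam in tool',(R.T@(np.array(w['xyz'])-s['position'])).round(4),(R.T@np.array(w['rotation'])).round(3),w['fx'])
E
```

```text
cradle [0.581 0.006 0.02 ] [0.584 0.007 0.001]
long [ 0.427 -0.007  0.005] [ 0.428 -0.007  0.002]
small [ 0.583 -0.182  0.005] [ 0.584 -0.182  0.003]
mid [ 0.595 -0.382  0.005] [ 0.595 -0.382  0.004]
stack [ 0.418 -0.36   0.1  ] [ 0.418 -0.354  0.127]
tube [ 0.418 -0.361  0.12 ] [ 0.417 -0.36   0.127]
timer [0.397 0.281 0.05 ] [0.397 0.279 0.06 ]
tape [ 0.416 -0.199  0.02 ] [ 0.416 -0.2    0.001]
wristcam in tool [ 0.0775  0.0004 -0.1482] [[-0.    -0.959 -0.283]
 [ 1.     0.    -0.001]
 [ 0.001 -0.283  0.959]] 293.5711403067056
```

View pics/top0c.png

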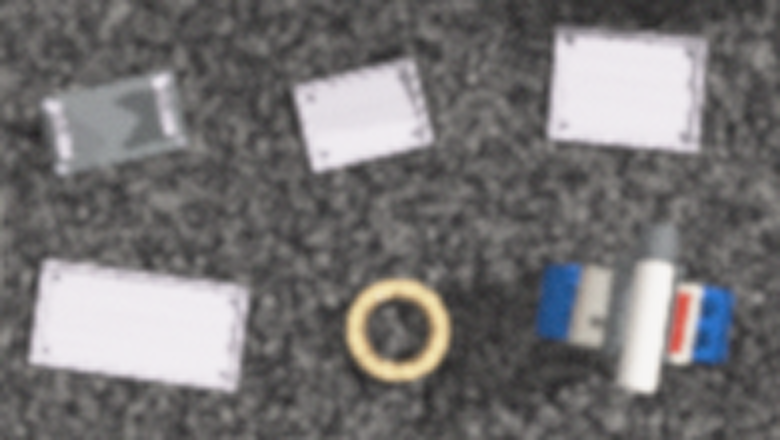

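The crop shows the cradle at about (115,122), the small tray (363,114), the middle tray (627,89), the long tray (138,325), the tape (398,330) and the stack (635,313). The tube's cap end is up, at (664,225).

```bash
cat >> h.py <<'E'
def fit(c,quad,z,off=(0,0),k=1):
    """centre and yaw of long axis from 4 corners"""
    Q=np.array([ray(c,u/k+off[0],v/k+off[1],z)[:2] for u,v in quad],np.float32)
    (x,y),(w,h),a=cv2.minAreaRect((Q*1000).astype(np.float32))
    if h>w:a+=90;w,h=h,w
    return np.round([x,y,a%180,w,h],1)
def to(x,y,z,toolx_deg,N=None,half=True):
    """constant row reaching pose from measured one; toolx_deg = heading of tool x axis"""
    s=read_state();R=np.array(s['tcp_rot']);h=np.arctan2(R[1,0],R[0,0])
    a=np.radians(toolx_deg)-h;a=(a+np.pi)%(2*np.pi)-np.pi
    D=R.T@(np.array([x,y,z])-s['position'])
    n=N or int(max(np.ceil(np.linalg.norm(D)/.034),np.ceil(abs(a)/.11),1))
    t=a/n;M=sum(np.array([[np.cos(k*t),-np.sin(k*t)],[np.sin(k*t),np.cos(k*t)]]) for k in range(n))
    v=np.linalg.solve(M,D[:2]);print('rows',n,np.round([*v,D[2]/n,t],5).tolist(),'j6',round(s['joint_positions'][5],1),'turn',round(np.degrees(a),1))
E
python3 - <<'E'
from h import *
c=calibration('top');o=(275,150)
print('cradle',fit(c,[(45,100),(172,72),(188,148),(62,172)],.01,o,4))
print('small',fit(c,[(292,86),(412,58),(434,138),(314,170)],.008,o,4))
print('mid',fit(c,[(555,28),(706,36),(700,152),(548,138)],.008,o,4))
print('long',fit(c,[(42,260),(248,288),(238,390),(28,362)],.008,o,4))
print('rack',fit(c,[(543,264),(733,288),(725,362),(536,340)],.053,o,4))
a=ray(c,664/4+275,228/4+150,.12);b=ray(c,640/4+275,390/4+150,.12);print('tube',(a+b)/2,np.degrees(np.arctan2(*(a-b)[1::-1])),np.hypot(*(a-b)[:2]))
P=cloud('top',c,np.load('pics/top0.npy'))
for y in np.arange(-.6,.7,.1):
    m=abs(P[...,1]-y)<.02
    print(round(y,1),[(x,round(float(P[...,2][m&(abs(P[...,0]-x)<.025)].max(initial=-1)),2)) for x in(.35,.4,.45,.5,.6,.7)])
to(.40,.2,.32,160);to(.45,.0,.3,180)
E
```

```text
cradle [579.6   6.  100.7  98.8  59.3]
small [ 582.5 -180.9  102.7   93.9   66.1]
mid [ 594.  -380.4   84.5  114.4   88.3]
long [426.8  -7.   80.8 159.8  77.8]
rack [ 423.5 -368.5   81.2  138.7   55.7]
tube [ 0.42521663 -0.36706362  0.12      ] -10.873593884050013 0.11417493090025592
-0.6 [(0.35, 0.02), (0.4, 0.02), (0.45, 0.03), (0.5, 0.03), (0.6, 0.01), (0.7, 0.01)]
-0.5 [(0.35, 0.01), (0.4, 0.01), (0.45, 0.02), (0.5, 0.02), (0.6, 0.01), (0.7, 0.17)]
-0.4 [(0.35, 0.01), (0.4, 0.11), (0.45, 0.13), (0.5, 0.13), (0.6, 0.02), (0.7, 0.11)]
-0.3 [(0.35, 0.01), (0.4, 0.09), (0.45, 0.06), (0.5, 0.01), (0.6, 0.01), (0.7, 0.01)]
-0.2 [(0.35, 0.01), (0.4, 0.03), (0.45, 0.03), (0.5, 0.01), (0.6, 0.01), (0.7, 0.09)]
-0.1 [(0.35, 0.01), (0.4, 0.01), (0.45, 0.02), (0.5, 0.01), (0.6, 0.01), (0.7, 0.09)]
-0.0 [(0.35, 0.01), (0.4, 0.02), (0.45, 0.01), (0.5, 0.01), (0.6, 0.01), (0.7, 0.18)]
0.1 [(0.35, 0.01), (0.4, 0.01), (0.45, 0.14), (0.5, 0.17), (0.6, 0.19), (0.7, 0.19)]
0.2 [(0.35, 0.01), (0.4, 0.01), (0.45, 0.15), (0.5, 0.17), (0.6, 0.23), (0.7, 0.23)]
0.3 [(0.35, 0.05), (0.4, 0.07), (0.45, 0.14), (0.5, 0.17), (0.6, 0.23), (0.7, 0.22)]
0.4 [(0.35, 0.01), (0.4, 0.02), (0.45, 0.15), (0.5, 0.17), (0.6, 0.22), (0.7, 0.22)]
0.5 [(0.35, 0.01), (0.4, 0.01), (0.45, 0.15), (0.5, 0.17), (0.6, 0.23), (0.7, 0.23)]
0.6 [(0.35, 0.01), (0.4, 0.01), (0.45, 0.15), (0.5, 0.17), (0.6, 0.21), (0.7, 0.21)]
rows 13 [-0.02363, -0.023, -0.00645, 0.00014] j6 -10.2 turn 0.1
rows 19 [-0.02617, -0.02081, -0.00335, 0.01846] j6 -10.2 turn 20.1
```

Emit:
{"name": "send_rows", "arguments": {"plan": [[0, -0.0236, -0.023, -0.0065, 0], [0, -0.0236, -0.023, -0.0065, 0], [0, -0.0236, -0.023, -0.0065, 0], [0, -0.0236, -0.023, -0.0065, 0], [0, -0.0236, -0.023, -0.0065, 0], [0, -0.0236, -0.023, -0.0065, 0], [0, -0.0236, -0.023, -0.0065, 0], [0, -0.0236, -0.023, -0.0065, 0], [0, -0.0236, -0.023, -0.0065, 0], [0, -0.0236, -0.023, -0.0065, 0], [0, -0.0236, -0.023, -0.0065, 0], [0, -0.0236, -0.023, -0.0065, 0], [0, -0.0236, -0.023, -0.0065, 0]]}}

```text
time_s: 1.18
position: [0.4001, 0.1991, 0.3212]
tcp_rot: [[-0.939, 0.344, -0.001], [0.344, 0.939, -0.0], [0.001, -0.0, -1.0]]
force: [0.1, 0.2, -0.1]
opening: 0.998
grasp_force: 0.0
```

```bash
python3 -c "
from h import *
s=read_state();print(s['position'],s['time_s'])
to(.45,-.18,.30,175)"
```

```text
[0.40013267 0.19913441 0.32115156] 1.1833
rows 12 [-0.01811, -0.02633, 0.00176, 0.02196] j6 -57.8 turn 15.1
```

```bash
sed -i 's/    t=a\/n;M/    t=-a\/n;M/' h.py; python3 -c "
from h import *
to(.45,-.18,.30,175)"
```

```text
rows 12 [-0.01128, -0.0299, 0.00176, -0.02196] j6 -57.8 turn 15.1
```

Emit:
{"name": "send_rows", "arguments": {"plan": [[0, -0.0113, -0.0299, 0.0018, -0.022], [0, -0.0113, -0.0299, 0.0018, -0.022], [0, -0.0113, -0.0299, 0.0018, -0.022], [0, -0.0113, -0.0299, 0.0018, -0.022], [0, -0.0113, -0.0299, 0.0018, -0.022], [0, -0.0113, -0.0299, 0.0018, -0.022], [0, -0.0113, -0.0299, 0.0018, -0.022], [0, -0.0113, -0.0299, 0.0018, -0.022], [0, -0.0113, -0.0299, 0.0018, -0.022], [0, -0.0113, -0.0299, 0.0018, -0.022], [0, -0.0113, -0.0299, 0.0018, -0.022], [0, -0.0113, -0.0299, 0.0018, -0.022], [0, 0, 0, 0, 0], [0, 0, 0, 0, 0], [0, 0, 0, 0, 0]]}}

```text
time_s: 2.43
position: [0.4496, -0.1779, 0.2989]
tcp_rot: [[-0.996, 0.087, -0.002], [0.087, 0.996, 0.002], [0.002, 0.001, -1.0]]
force: [-1.0, -0.2, 0.4]
opening: 1.003
grasp_force: 0.0
```

Run:
```python
from h import *
import json
c=calibration('wrist');p,d=capture('wrist');s=read_state();print(s['position'],s['time_s'])
cv2.imwrite('pics/w1.png',p);np.save('pics/w1.npy',d);json.dump({k:np.array(v).tolist() for k,v in c.items()},open('pics/w1.json','w'))
cv2.imwrite('pics/w1v.png',cv2.resize(p,(800,500),interpolation=cv2.INTER_CUBIC))
```

```text
[ 0.44956519 -0.17736503  0.2990483 ] 2.4833
```

View pics/w1v.png

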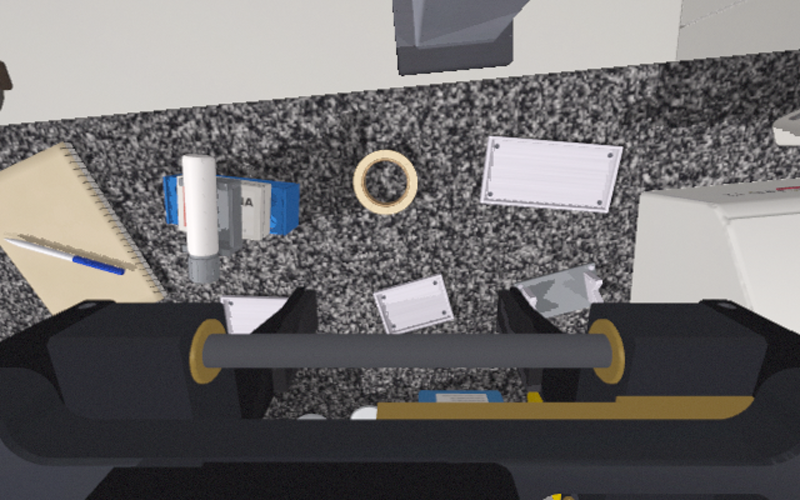

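The wrist view (scale 1.25) shows the tube from (199,158) to its cap at (204,275), the long tray at about (552,174), the small tray at about (414,304) and the tape at (386,182). The cradle, at about (560,290), is partly hidden.

Run:
```python
from h import *
import json
c=json.load(open('pics/w1.json'));d=np.load('pics/w1.npy');P=cloud('w',c,d)
print('small',fit(c,[(374,292),(442,276),(454,318),(388,334)],.008,k=1.25))
print('long',fit(c,[(489,136),(622,146),(606,213),(481,203)],.008,k=1.25))
def st(n,lo,hi,x=(.3,.55),y=(-.5,-.25)):
    m=(P[...,2]>lo)&(P[...,2]<hi)&(P[...,0]>x[0])&(P[...,0]<x[1])&(P[...,1]>y[0])&(P[...,1]<y[1])&(d>0)
    Q=P[m];
    (cx,cy),(w,h),a=cv2.minAreaRect((Q[:,:2]*1000).astype(np.float32))
    if h>w:a+=90;w,h=h,w
    print(n,len(Q),np.round([cx,cy,a%180,w,h],1),'z',np.percentile(Q[:,2],[5,50,95]).round(4))
st('tube',.118,.14);st('rest rails',.095,.108);st('box top',.076,.088);st('rack',.045,.058)
st('cradle walls',.028,.045,(.5,.66),(-.06,.07))
st('cradle plate',.003,.012,(.5,.66),(-.06,.07))
m=(P[...,1]>.03)&(P[...,1]<.12)&(P[...,2]>.1)&(P[...,0]>.5)&(P[...,0]<.65)&(d>0)
Q=P[m]
if len(Q):print('device',np.percentile(Q[:,1],[0,1,5]),np.percentile(Q[:,2],[5,50,95,100]))
T=cloud('t',calibration('top'),np.load('pics/top0.npy'))
m=(T[...,0]>.5)&(T[...,0]<.65)&(T[...,1]>.03)&(T[...,1]<.14)
for y in np.arange(.05,.14,.01):
    mm=m&(abs(T[...,1]-y)<.005);print(round(y,2),T[...,2][mm].max(initial=-1).round(3),end=' ')
m=(T[...,2]>.05)&(T[...,0]<.75)&(T[...,0]>.6)
for y in np.arange(-.5,.06,.05):
    mm=m&(abs(T[...,1]-y)<.025);print('|',round(y,2),T[...,0][mm].min(initial=9).round(3),end=' ')
```

```text
small [ 579.1 -178.5  100.1   91.5   63.1]
long [427.   -6.1  80.9 154.6  78.6]
tube 2335 [ 425.5 -363.2  169.1  116.3   25.2] z [0.1197 0.1269 0.1295]
rest rails 403 [ 427.1 -350.6  168.8   69.8   18.7] z [0.0956 0.1025 0.1059]
box top 1407 [ 423.3 -364.8   77.4   82.6   68.7] z [0.08   0.0824 0.0867]
rack 921 [ 420.4 -371.5   79.2  130.8   57.6] z [0.0488 0.0512 0.0548]
cradle walls 114 [571.2   7.8  94.9  90.3  33. ] z [0.0286 0.0327 0.0363]
cradle plate 1574 [580.1   9.5 101.4 103.7  60.5] z [0.0035 0.0048 0.0065]
device [0.09863183 0.09909748 0.09955084] [0.10427486 0.14679163 0.17160836 0.17770194]
0.05 0.042 0.06 0.041 0.07 0.01 0.08 0.01 0.09 0.007 0.1 0.186 0.11 0.189 0.12 0.192 0.13 0.2 | -0.5 0.659 | -0.45 0.666 | -0.4 0.702 | -0.35 0.738 | -0.3 0.738 | -0.25 0.73 | -0.2 0.712 | -0.15 0.711 | -0.1 0.716 | -0.05 0.714 | -0.0 0.708 | 0.05 0.703
```

```bash
python3 -c "
from h import *
to(.437,-.3655,.20,169)"
```

```text
rows 7 [-0.00177, -0.02691, 0.01412, 0.01507] j6 -119.9 turn -6.0
```

Emit:
{"name": "send_rows", "arguments": {"plan": [[0, -0.0018, -0.0269, 0.0141, 0.015], [0, -0.0018, -0.0269, 0.0141, 0.015], [0, -0.0018, -0.0269, 0.0141, 0.015], [0, -0.0018, -0.0269, 0.0141, 0.015], [0, -0.0018, -0.0269, 0.0141, 0.015], [0, -0.0018, -0.0269, 0.0141, 0.015], [0, -0.0018, -0.0269, 0.0141, 0.015], [0, 0, 0, 0, 0], [0, 0, 0, 0, 0], [0, 0, 0, 0, 0]]}}

```text
time_s: 3.32
position: [0.4381, -0.3651, 0.2009]
tcp_rot: [[-0.982, 0.19, -0.0], [0.19, 0.982, 0.001], [0.001, 0.001, -1.0]]
force: [-0.7, -0.7, -0.1]
opening: 0.999
grasp_force: 0.0
```

```bash
cat >> h.py <<'E'
def st(P,n,lo,hi,x,y):
    m=(P[...,2]>lo)&(P[...,2]<hi)&(P[...,0]>x[0])&(P[...,0]<x[1])&(P[...,1]>y[0])&(P[...,1]<y[1])
    Q=P[m]
    if len(Q)<5: return print(n,'none')
    (cx,cy),(w,h),a=cv2.minAreaRect((Q[:,:2]*1000).astype(np.float32))
    if h>w:a+=90;w,h=h,w
    print(n,len(Q),np.round([cx,cy,a%180,w,h],1),'z',np.percentile(Q[:,2],[5,50,95]).round(4))
def look(n):
    c=calibration('wrist');p,d=capture('wrist');cv2.imwrite(f'pics/{n}.png',p)
    d[d==0]=np.nan;return cloud('w',c,d),c,p
E
python3 -c "
from h import *
P,c,p=look('w2')
S=((.3,.55),(-.5,-.25))
st(P,'tube',.118,.14,*S);st(P,'rest',.095,.108,*S);st(P,'box',.076,.088,*S);st(P,'rack',.045,.058,*S)
to(.437,-.3655,.121,169)"
```

```text
tube 4251 [ 425.4 -364.3  168.7  115.6   25. ] z [0.1208 0.127  0.1292]
rest 741 [ 422.2 -363.5  168.8   64.8   44. ] z [0.0969 0.1035 0.105 ]
box 2584 [ 421.4 -364.5   78.2   82.3   63.3] z [0.0808 0.0821 0.0862]
rack 1514 [ 420.1 -371.5   79.   130.    57.9] z [0.0496 0.051  0.0537]
rows 3 [0.00039, -0.00027, 0.02676, 0.00062] j6 -130.1 turn -0.1
```

View pics/w2.png

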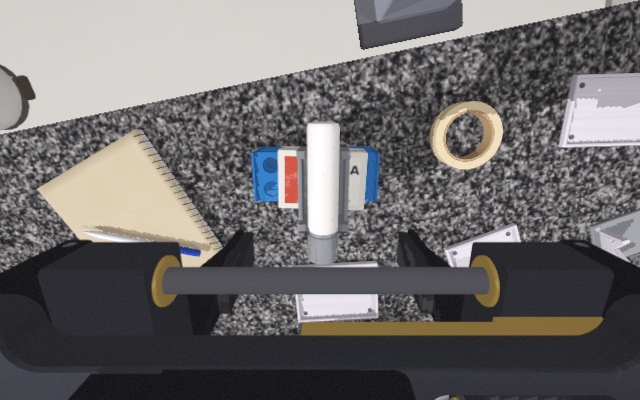

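The tube runs from (323,125) to its cap at (322,255) and sits centred between the fingers. I'll descend and grip.

Emit:
{"name": "send_rows", "arguments": {"plan": [[0, 0.0002, -0.0002, 0.0268, 0], [0, 0.0002, -0.0002, 0.0268, 0], [0, 0.0002, -0.0002, 0.0262, 0], [0, 0, 0, 0, 0], [255, 0, 0, 0, 0], [255, 0, 0, 0, 0], [255, 0, 0, 0, 0], [255, 0, 0, 0, 0], [255, 0, 0, 0, 0], [255, 0, 0, 0, 0], [255, 0, 0, 0, 0], [255, 0, 0, 0, 0]]}}

```text
time_s: 4.37
position: [0.4373, -0.3673, 0.1212]
tcp_rot: [[-0.982, 0.191, 0.0], [0.191, 0.982, -0.0], [-0.0, -0.0, -1.0]]
force: [1.4, -1.2, 0.9]
opening: 0.479
grasp_force: 0.0
```

Emit:
{"name": "send_rows", "arguments": {"plan": [[255, 0, 0, 0, 0], [255, 0, 0, 0, 0], [255, 0, 0, 0, 0], [255, 0, 0, 0, 0], [255, 0, 0, 0, 0], [255, 0, 0, 0, 0]]}}

```text
time_s: 4.87
position: [0.4373, -0.3671, 0.1209]
tcp_rot: [[-0.982, 0.191, -0.0], [0.191, 0.982, 0.0], [0.0, 0.0, -1.0]]
force: [-1.3, -1.0, 0.2]
opening: 0.289
grasp_force: 30.0
```

Emit:
{"name": "send_rows", "arguments": {"plan": [[255, 0, 0, -0.01, 0], [255, 0, 0, -0.025, 0], [255, 0, 0, -0.035, 0], [255, 0, 0, -0.03, 0], [255, 0, 0, -0.01, 0]]}}

```text
time_s: 5.28
position: [0.439, -0.3691, 0.2361]
tcp_rot: [[-0.982, 0.19, 0.006], [0.19, 0.982, -0.007], [-0.007, -0.006, -1.0]]
force: [0.7, -0.7, -0.3]
opening: 0.288
grasp_force: 30.0
```

```bash
python3 -c "
from h import *
to(.5824,-.0035,.17,101.4,14)"
```

```text
rows 14 [0.01068, 0.02778, 0.0046, 0.08431] j6 -130.2 turn -67.6
```

Emit:
{"name": "send_rows", "arguments": {"plan": [[255, 0.0107, 0.0278, 0.0046, 0.0843], [255, 0.0107, 0.0278, 0.0046, 0.0843], [255, 0.0107, 0.0278, 0.0046, 0.0843], [255, 0.0107, 0.0278, 0.0046, 0.0843], [255, 0.0107, 0.0278, 0.0046, 0.0843], [255, 0.0107, 0.0278, 0.0046, 0.0843], [255, 0.0107, 0.0278, 0.0046, 0.0843], [255, 0.0107, 0.0278, 0.0046, 0.0843], [255, 0.0107, 0.0278, 0.0046, 0.0843], [255, 0.0107, 0.0278, 0.0046, 0.0843], [255, 0.0107, 0.0278, 0.0046, 0.0843], [255, 0.0107, 0.0278, 0.0046, 0.0843], [255, 0.0107, 0.0278, 0.0046, 0.0843], [255, 0.0107, 0.0278, 0.0046, 0.0843], [255, 0, 0, 0, 0], [255, 0, 0, 0, 0], [255, 0, 0, 0, 0]]}}

```text
time_s: 6.7
position: [0.5793, -0.0007, 0.166]
tcp_rot: [[-0.199, 0.98, -0.002], [0.98, 0.199, 0.0], [0.0, -0.002, -1.0]]
force: [0.2, -0.6, -0.4]
opening: 0.291
grasp_force: 30.0
```

```bash
python3 -c "
from h import *
P,c,p=look('w3');z=read_state()['position'];print(z)
S=((.5,.66),(-.07,.085))
st(P,'plate',.003,.008,*S);st(P,'walls',.025,.04,*S)
st(P,'tube',z[2]-.02,z[2]+.01,(.45,.7),(-.1,.1))
to(.5824,-.0035,.043,101.4)"
```

```text
[ 0.57912069 -0.00110075  0.16621975]
plate 720 [553.2   3.8 101.  120.5 117.1] z [0.0037 0.005  0.0065]
walls 18 [6.011e+02 1.410e+01 1.014e+02 8.630e+01 4.000e-01] z [0.0317 0.0351 0.0368]
tube 8399 [593.9  43.6  62.3 173.9  88.8] z [0.1637 0.172  0.1743]
rows 4 [-0.00076, 0.00075, 0.0308, 4e-05] j6 -22.5 turn -0.0
```

View pics/w3.png

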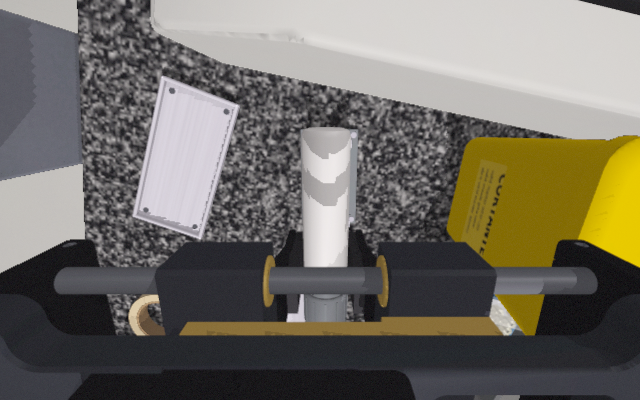

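Cradle centre from the wall and plate edges: about (0.580, 0.0097), under the tube (axis near column 327). The device and bin edges are clear of the gripper body.

```bash
python3 -c "
from h import *
to(.5827,-.0025,.060,101.4)"
```

```text
rows 4 [-0.00053, 0.00086, 0.02655, 4e-05] j6 -22.5 turn -0.0
```

Emit:
{"name": "send_rows", "arguments": {"plan": [[255, -0.0005, 0.0009, 0.0265, 0], [255, -0.0005, 0.0009, 0.0265, 0], [255, -0.0005, 0.0009, 0.0265, 0], [255, -0.0005, 0.0009, 0.0265, 0], [255, 0, 0, 0, 0], [255, 0, 0, 0, 0], [255, 0, 0, 0, 0]]}}

```text
time_s: 7.33
position: [0.5847, -0.0027, 0.0618]
tcp_rot: [[-0.197, 0.98, 0.001], [0.98, 0.197, -0.0], [-0.001, 0.001, -1.0]]
force: [-0.4, -0.3, -0.7]
opening: 0.286
grasp_force: 30.0
```

```bash
python3 -c "
from h import *
s=read_state();print(s['position'],s['force'])
to(.5827,-.0025,.044,101.4,4)"
```

```text
[ 0.58468716 -0.00274735  0.06178271] [-0.41577189 -0.25977977 -0.72464725]
rows 4 [0.00016, -0.00048, 0.00444, -0.00025] j6 -22.6 turn 0.1
```

Emit:
{"name": "send_rows", "arguments": {"plan": [[255, 0, -0.0004, 0.0045, 0], [255, 0, -0.0004, 0.0045, 0], [255, 0, -0.0004, 0.0045, 0], [255, 0, 0, 0.004, 0], [255, 0, 0, 0.001, 0], [255, 0, 0, 0, 0], [255, 0, 0, 0, 0]]}}

```text
time_s: 7.92
position: [0.5828, -0.0023, 0.0429]
tcp_rot: [[-0.198, 0.98, -0.001], [0.98, 0.198, -0.0], [-0.0, -0.001, -1.0]]
force: [-2.4, -0.4, 6.0]
opening: 0.288
grasp_force: 30.0
```

Emit:
{"name": "send_rows", "arguments": {"plan": [[130, 0, 0, 0, 0], [130, 0, 0, 0, 0], [130, 0, 0, 0, 0], [130, 0, 0, 0, 0], [130, 0, 0, 0, 0], [130, 0, 0, 0, 0], [130, 0, 0, -0.01, 0], [130, 0, 0, -0.03, 0], [0, 0, 0, -0.04, 0], [0, 0, 0, -0.04, 0], [0, 0, 0, -0.02, 0], [0, 0, 0, 0, 0], [0, 0, 0, 0, 0]]}}

```text
time_s: 9.0
position: [0.5839, -0.0023, 0.1842]
tcp_rot: [[-0.198, 0.98, 0.004], [0.98, 0.198, -0.001], [-0.002, 0.004, -1.0]]
force: [-0.6, 0.4, -0.3]
opening: 0.781
grasp_force: 0.0
```

```bash
python3 -c "
from h import *
s=read_state();print(s['position'],s['opening'],s['time_s'])
P,c,p=look('w4')
S=((.48,.68),(-.08,.085))
st(P,'tube',.043,.056,*S)
p,d=capture('top');cv2.imwrite('pics/t4.png',cv2.resize(p[150:260,275:470],None,fx=4,fy=4,interpolation=cv2.INTER_CUBIC))
T=cloud('t',calibration('top'),d);st(T,'tube top',.043,.06,*S)
to(.423,-.3640,.17,169)"
```

```text
[ 0.58392909 -0.00232589  0.18415164] 0.7813405220834008 9.0
tube 2617 [581.    9.9 101.2 115.7  23.7] z [0.0443 0.0494 0.0516]
tube top 53 [575.5  58.4   9.9  31.3  20.4] z [0.0443 0.049  0.055 ]
rows 12 [-0.01415, -0.03193, 0.00096, -0.09833] j6 -22.6 turn 67.6
```

View pics/w4.png

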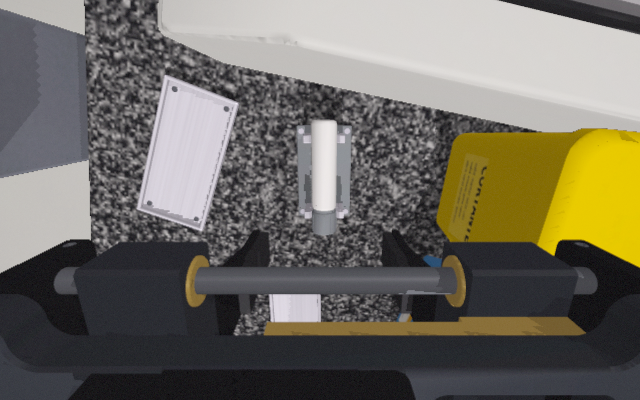

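The tube lies in both notches, centred at (581, 9.9) mm with yaw 101 degrees and its top at 51 mm. In the view it runs from (323,122) to (322,232). Next is the rest.

Emit:
{"name": "send_rows", "arguments": {"plan": [[0, -0.0142, -0.0319, 0, -0.0983], [0, -0.0142, -0.0319, 0, -0.0983], [0, -0.0142, -0.0319, 0, -0.0983], [0, -0.0142, -0.0319, 0, -0.0983], [0, -0.0142, -0.0319, 0, -0.0983], [0, -0.0142, -0.0319, 0, -0.0983], [0, -0.0142, -0.0319, 0, -0.0983], [0, -0.0142, -0.0319, 0, -0.0983], [0, -0.0142, -0.0319, 0, -0.0983], [0, -0.0142, -0.0319, 0, -0.0983], [0, -0.0142, -0.0319, 0, -0.0983], [0, -0.0142, -0.0319, 0, -0.0983], [0, 0, 0, 0, 0], [0, 0, 0, 0, 0], [0, 0, 0, 0, 0]]}}

```text
time_s: 10.35
position: [0.4235, -0.3628, 0.1801]
tcp_rot: [[-0.981, 0.193, -0.003], [0.193, 0.981, 0.005], [0.004, 0.004, -1.0]]
force: [0.2, 0.6, 0.7]
opening: 1.003
grasp_force: 0.0
```

```bash
python3 -c "
from h import *
s=read_state();print(s['position'],s['opening'],s['time_s'])
P,c,p=look('w5')
S=((.3,.55),(-.5,-.25))
st(P,'walls',.108,.12,*S);st(P,'rest',.095,.12,*S);st(P,'box',.076,.088,*S);st(P,'rack',.045,.058,*S)
to(.423,-.3640,.104,169)"
```

```text
[ 0.42346082 -0.36275557  0.18014   ] 1.0032409111156044 10.35
walls 566 [ 424.6 -364.3  168.9   70.3   43.8] z [0.1084 0.112  0.1135]
rest 2042 [ 424.6 -364.3  168.7   70.4   44.1] z [0.0972 0.104  0.1129]
box 4769 [ 421.3 -364.8   77.6   82.6   64.2] z [0.081  0.0843 0.0867]
rack 1690 [ 420.1 -371.6   79.4  129.7   58.4] z [0.0498 0.0511 0.0541]
rows 3 [1e-05, -0.0007, 0.0255, -0.00023] j6 -131.0 turn 0.0
```

Emit:
{"name": "send_rows", "arguments": {"plan": [[0, -0.0004, -0.0004, 0.0255, 0], [0, -0.0004, -0.0004, 0.0255, 0], [0, -0.0004, -0.0004, 0.025, 0], [0, 0, 0, 0, 0], [255, 0, 0, 0, 0], [255, 0, 0, 0, 0], [255, 0, 0, 0, 0], [255, 0, 0, 0, 0], [255, 0, 0, 0, 0], [255, 0, 0, 0, 0], [255, 0, 0, 0, 0], [255, 0, 0, 0, 0], [255, 0, 0, 0, 0], [255, 0, 0, 0, 0], [255, 0, 0, 0, 0]]}}

```text
time_s: 11.65
position: [0.4257, -0.3659, 0.1064]
tcp_rot: [[-0.982, 0.191, 0.0], [0.191, 0.982, -0.0], [-0.0, -0.0, -1.0]]
force: [-1.0, 0.2, 4.6]
opening: 0.5
grasp_force: 30.0
```

Emit:
{"name": "send_rows", "arguments": {"plan": [[255, 0, 0, -0.01, 0], [255, 0, 0, -0.025, 0], [255, 0, 0, -0.03, 0], [255, 0, 0, -0.01, 0], [255, 0, 0, 0, 0]]}}

```text
time_s: 12.07
position: [0.4269, -0.3674, 0.184]
tcp_rot: [[-0.982, 0.191, 0.004], [0.191, 0.982, -0.005], [-0.005, -0.005, -1.0]]
force: [-0.5, 0.2, -1.2]
opening: 0.502
grasp_force: 30.0
```

```bash
python3 -c "
from h import *
print(read_state()['opening'])
to(.582,-.24,.15,101.5,12)"
```

```text
0.5015717453076626
rows 12 [-0.00264, 0.01753, 0.00283, 0.09815] j6 -131.1 turn -67.5
```

Emit:
{"name": "send_rows", "arguments": {"plan": [[255, -0.0026, 0.0175, 0.0028, 0.0981], [255, -0.0026, 0.0175, 0.0028, 0.0981], [255, -0.0026, 0.0175, 0.0028, 0.0981], [255, -0.0026, 0.0175, 0.0028, 0.0981], [255, -0.0026, 0.0175, 0.0028, 0.0981], [255, -0.0026, 0.0175, 0.0028, 0.0981], [255, -0.0026, 0.0175, 0.0028, 0.0981], [255, -0.0026, 0.0175, 0.0028, 0.0981], [255, -0.0026, 0.0175, 0.0028, 0.0981], [255, -0.0026, 0.0175, 0.0028, 0.0981], [255, -0.0026, 0.0175, 0.0028, 0.0981], [255, -0.0026, 0.0175, 0.0028, 0.0981], [255, 0, 0, 0, 0], [255, 0, 0, 0, 0], [255, 0, 0, 0, 0]]}}

```text
time_s: 13.32
position: [0.5785, -0.2375, 0.1461]
tcp_rot: [[-0.201, 0.98, -0.003], [0.98, 0.201, 0.002], [0.002, -0.003, -1.0]]
force: [-0.7, 0.6, -0.4]
opening: 0.501
grasp_force: 30.0
```

```bash
python3 -c "
from h import *
print(read_state()['position'],read_state()['opening'])
P,c,p=look('w6')
P0=P.copy();P0[np.min(p,-1)<150]=np.nan
st(P0,'tray',-.004,.013,(.52,.65),(-.25,-.1))
"
```

```text
[ 0.57848355 -0.23752036  0.14607406] 0.5009484464798966
tray 6818 [ 584.6 -176.    89.7  144.7  129.2] z [0.0009 0.0032 0.0082]
```

View pics/w6.png

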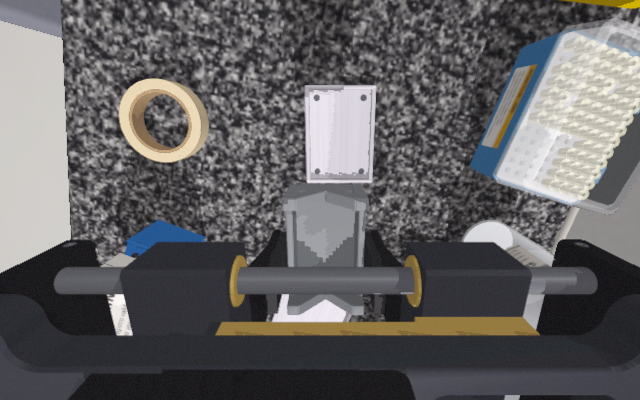

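The tray's rim corners are at (305,85), (376,87), (373,183) and (306,182). The rest is held square between the fingers.

```bash
python3 -c "
from h import *
c=calibration('wrist')
print(fit(c,[(305,85),(376,87),(373,183),(306,182)],.008))
for u,v in [(305,85),(376,87),(373,183),(306,182)]: print(ray(c,u,v,.008).round(4))
to(.581,-.180,.060,101.2)"
```

```text
[ 581.7 -180.2  101.1   91.4   67.2]
[ 0.54   -0.1418  0.008 ]
[ 0.604  -0.1305  0.008 ]
[ 0.6235 -0.2186  0.008 ]
[ 0.5575 -0.2311  0.008 ]
rows 4 [0.01399, 0.00353, 0.02164, 0.00163] j6 -44.1 turn -0.4
```

Emit:
{"name": "send_rows", "arguments": {"plan": [[255, 0.0138, 0.0035, 0.0216, 0.0015], [255, 0.0138, 0.0035, 0.0216, 0.0015], [255, 0.0138, 0.0035, 0.0216, 0.0015], [255, 0.0138, 0.0035, 0.0216, 0.0015], [255, 0, 0, 0, 0], [255, 0, 0, 0, 0], [255, 0, 0, 0, 0]]}}

```text
time_s: 13.95
position: [0.5833, -0.1825, 0.0621]
tcp_rot: [[-0.194, 0.981, 0.002], [0.981, 0.194, -0.001], [-0.002, 0.001, -1.0]]
force: [-0.2, 0.1, -1.5]
opening: 0.503
grasp_force: 30.0
```

```bash
python3 -c "
from h import *
print(read_state()['position'])
to(.5815,-.180,.0275,101.2)"
```

```text
[ 0.58330469 -0.18247271  0.06212713]
rows 2 [0.00142, -0.00067, 0.01731, -0.00018] j6 -39.0 turn 0.0
```

Emit:
{"name": "send_rows", "arguments": {"plan": [[255, 0.001, -0.0006, 0.012, 0], [255, 0.0008, -0.0006, 0.012, 0], [255, 0, 0, 0.006, 0], [255, 0, 0, 0.003, 0], [255, 0, 0, 0, 0], [255, 0, 0, 0, 0]]}}

```text
time_s: 14.45
position: [0.5812, -0.1799, 0.0278]
tcp_rot: [[-0.194, 0.981, -0.0], [0.981, 0.194, -0.0], [-0.0, -0.0, -1.0]]
force: [0.3, -0.7, -0.9]
opening: 0.501
grasp_force: 30.0
```

Emit:
{"name": "send_rows", "arguments": {"plan": [[255, 0, 0, 0.001, 0], [255, 0, 0, 0.001, 0], [255, 0, 0, 0, 0], [255, 0, 0, 0, 0]]}}

```text
time_s: 14.78
position: [0.5814, -0.1799, 0.0276]
tcp_rot: [[-0.194, 0.981, 0.0], [0.981, 0.194, -0.001], [-0.001, 0.0, -1.0]]
force: [-2.5, 1.0, 9.5]
opening: 0.501
grasp_force: 30.0
```

Contact. I'll release, lift and check.

Emit:
{"name": "send_rows", "arguments": {"plan": [[90, 0, 0, 0, 0], [90, 0, 0, 0, 0], [90, 0, 0, 0, 0], [90, 0, 0, 0, 0], [90, 0, 0, 0, 0], [90, 0, 0, -0.01, 0], [90, 0, 0, -0.03, 0], [0, 0, 0, -0.04, 0], [0, 0, 0, -0.04, 0], [0, 0, 0, -0.02, 0], [0, 0, 0, 0, 0], [0, 0, 0, 0, 0]]}}

```text
time_s: 15.78
position: [0.582, -0.1799, 0.1681]
tcp_rot: [[-0.194, 0.981, 0.003], [0.981, 0.194, -0.002], [-0.002, 0.003, -1.0]]
force: [-0.2, 0.2, -1.2]
opening: 0.934
grasp_force: 0.0
```

```bash
python3 -c "
from h import *
print(read_state()['position'],read_state()['opening'])
P,c,p=look('w7')
st(P,'rest',.018,.04,(.52,.65),(-.25,-.1))
to(.422,-.366,.165,78.5)"
```

```text
[ 0.58198232 -0.17994908  0.16813743] 0.9341464584984006
rest 1207 [ 581.6 -178.   101.1   70.    43.9] z [0.0196 0.0254 0.0344]
rows 8 [-0.02303, -0.0205, 0.00017, 0.04949] j6 -38.9 turn -22.7
```

View pics/w7.png

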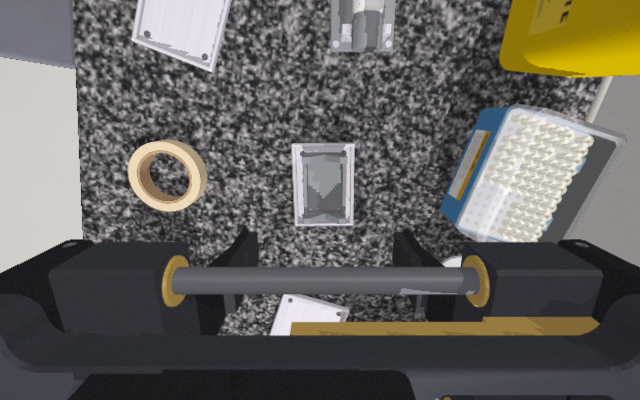

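The rest sits flat inside the small tray, around (323,185). Next is the slide box.

Emit:
{"name": "send_rows", "arguments": {"plan": [[0, -0.023, -0.0205, 0, 0.0495], [0, -0.023, -0.0205, 0, 0.0495], [0, -0.023, -0.0205, 0, 0.0495], [0, -0.023, -0.0205, 0, 0.0495], [0, -0.023, -0.0205, 0, 0.0495], [0, -0.023, -0.0205, 0, 0.0495], [0, -0.023, -0.0205, 0, 0.0495], [0, -0.023, -0.0205, 0, 0.0495], [0, 0, 0, 0, 0], [0, 0, 0, 0, 0], [0, 0, 0, 0, 0]]}}

```text
time_s: 16.75
position: [0.4218, -0.3651, 0.1646]
tcp_rot: [[0.2, 0.98, -0.002], [0.98, -0.2, 0.003], [0.003, -0.002, -1.0]]
force: [0.4, 0.1, 0.0]
opening: 1.002
grasp_force: 0.0
```

```bash
python3 -c "
from h import *
print(read_state()['position'],read_state()['opening'])
P,c,p=look('w8')
S=((.3,.55),(-.5,-.25))
st(P,'box',.076,.09,*S);st(P,'rack',.048,.058,*S)
to(.422,-.366,.075,78.5)"
```

```text
[ 0.42182146 -0.36505323  0.16462651] 1.0015786303041552
box 6331 [ 422.  -364.8   77.    82.2   56.1] z [0.0809 0.082  0.0831]
rack 1604 [ 422.4 -370.7   79.2  127.4   54.7] z [0.0497 0.0511 0.0538]
rows 3 [-0.00047, 1e-05, 0.02997, 0.00024] j6 -40.9 turn -0.0
```

View pics/w8.png

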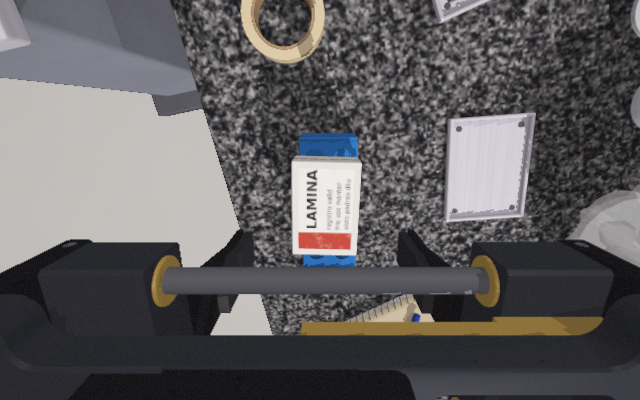

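The box top runs from (292,157) to (360,255) between the fingers. The middle tray's corners are at (450,114), (535,112), (524,217) and (443,221).

Emit:
{"name": "send_rows", "arguments": {"plan": [[0, 0, 0, 0.03, 0.024], [0, 0, 0, 0.03, 0], [0, 0, 0, 0.0295, 0], [0, 0, 0, 0, 0], [255, 0, 0, 0, 0], [255, 0, 0, 0, 0], [255, 0, 0, 0, 0], [255, 0, 0, 0, 0], [255, 0, 0, 0, 0], [255, 0, 0, 0, 0], [255, 0, 0, 0, 0], [255, 0, 0, 0, 0], [255, 0, 0, 0, 0]]}}

```text
time_s: 17.88
position: [0.4227, -0.3664, 0.0777]
tcp_rot: [[0.223, 0.975, 0.001], [0.975, -0.223, -0.001], [-0.001, 0.001, -1.0]]
force: [-0.2, 1.4, 6.8]
opening: 0.641
grasp_force: 30.0
```

```bash
python3 -c "
from h import *
s=read_state();R=np.array(s['tcp_rot']);print(s['position'],np.degrees(np.arctan2(R[1,0],R[0,0])))
"
```

```text
[ 0.42266748 -0.36642775  0.07774337] 77.1169955707361
```

Emit:
{"name": "send_rows", "arguments": {"plan": [[255, 0, 0, -0.005, 0], [255, 0, 0, -0.015, 0], [255, 0, 0, -0.03, 0], [255, 0, 0, -0.03, 0], [255, 0, 0, -0.01, 0], [255, 0, 0, 0, 0], [255, 0, 0, 0, 0], [255, 0, 0, 0, 0]]}}

```text
time_s: 18.55
position: [0.4215, -0.365, 0.1651]
tcp_rot: [[0.223, 0.975, -0.002], [0.975, -0.223, 0.002], [0.002, -0.002, -1.0]]
force: [0.3, -0.2, -1.7]
opening: 0.643
grasp_force: 30.0
```

```bash
python3 -c "
from h import *
print(read_state()['position'],read_state()['opening'])
P,c,p=look('w9')
P0=P.copy();P0[np.min(p,-1)<150]=np.nan
st(P0,'tray',.001,.012,(.53,.66),(-.455,-.31))
S=((.3,.55),(-.5,-.25))
st(P,'rack',.045,.058,*S);
cv2.imwrite('pics/w9c.png',cv2.resize(p[80:260,220:560],None,fx=2.3,fy=2.3,interpolation=cv2.INTER_CUBIC))
m=(P[...,2]>.05)&(P[...,0]>.62)&(abs(P[...,1]+.38)<.05);print('obst',P[m].min(0) if m.any() else 0)
to(.592,-.3805,.12,84.5)"
```

```text
[ 0.42151981 -0.36502295  0.16514595] 0.6426705043665605
tray 7546 [ 585.2 -375.5   82.1  121.3  104.1] z [0.0018 0.0031 0.008 ]
rack 1695 [ 432.6 -325.1  168.5   51.6   34.3] z [0.0496 0.0509 0.0534]
obst [ 0.6971381  -0.42998679  0.05008222]
rows 6 [0.00227, 0.02849, 0.0074, -0.02149] j6 -39.5 turn 7.4
```

View pics/w9c.png

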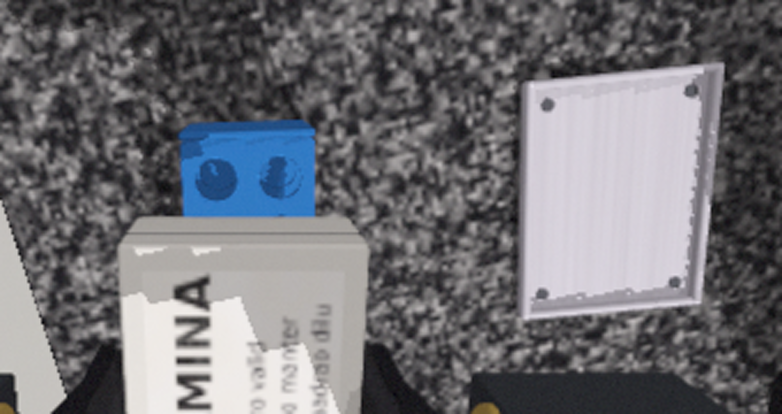

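The crop shows the middle tray's rim corners at (525,82), (722,63), (701,302) and (520,320).

```bash
python3 -c "
from h import *
c=calibration('wrist');q=[(525,82),(722,63),(701,302),(520,320)]
print(fit(c,q,.008,(220,80),2.3));print(np.mean([ray(c,u/2.3+220,v/2.3+80,.008) for u,v in q],0))
for u,v in q: print(ray(c,u/2.3+220,v/2.3+80,.008).round(4))
to(.592,-.3805,.09,84.5)"
```

```text
[ 593.1 -379.7   82.6  110.5   85.5]
[ 0.59280949 -0.37943907  0.008     ]
[ 0.5578 -0.3194  0.008 ]
[ 0.6413 -0.3304  0.008 ]
[ 0.6285 -0.439   0.008 ]
[ 0.5436 -0.429   0.008 ]
rows 6 [0.00226, 0.0285, 0.0124, -0.02149] j6 -39.5 turn 7.4
```

```bash
python3 -c "
from h import *
to(.5905,-.3800,.09,83.2)"
```

```text
rows 6 [0.00257, 0.02821, 0.0124, -0.01771] j6 -39.5 turn 6.1
```

Emit:
{"name": "send_rows", "arguments": {"plan": [[255, 0.0026, 0.0282, 0.0124, -0.0177], [255, 0.0026, 0.0282, 0.0124, -0.0177], [255, 0.0026, 0.0282, 0.0124, -0.0177], [255, 0.0026, 0.0282, 0.0124, -0.0177], [255, 0.0026, 0.0282, 0.0124, -0.0177], [255, 0.0026, 0.0282, 0.0124, -0.0177], [255, 0, 0, 0, 0], [255, 0, 0, 0, 0], [255, 0, 0, 0, 0], [255, 0, 0, 0, 0]]}}

```text
time_s: 19.43
position: [0.5901, -0.3807, 0.0916]
tcp_rot: [[0.119, 0.993, -0.002], [0.993, -0.119, 0.001], [0.001, -0.002, -1.0]]
force: [-0.2, -0.5, -1.3]
opening: 0.639
grasp_force: 30.0
```

```bash
python3 -c "
from h import *
print(read_state()['position'])
to(.591,-.380,.032,83.2)"
```

```text
[ 0.59010437 -0.38072508  0.09155787]
rows 2 [0.00038, 0.00046, 0.02978, -0.00034] j6 -35.1 turn 0.0
```

Emit:
{"name": "send_rows", "arguments": {"plan": [[255, 0.0004, 0.0005, 0.02, 0], [255, 0, 0, 0.02, 0], [255, 0, 0, 0.015, 0], [255, 0, 0, 0.005, 0], [255, 0, 0, 0, 0], [255, 0, 0, 0, 0], [255, 0, 0, 0.001, 0], [255, 0, 0, 0, 0]]}}

```text
time_s: 20.1
position: [0.5925, -0.3812, 0.032]
tcp_rot: [[0.118, 0.993, 0.001], [0.993, -0.118, -0.001], [-0.001, 0.001, -1.0]]
force: [0.4, -0.8, -1.5]
opening: 0.639
grasp_force: 30.0
```

Emit:
{"name": "send_rows", "arguments": {"plan": [[255, 0, 0, 0.001, 0], [255, 0, 0, 0.001, 0], [255, 0, 0, 0, 0], [255, 0, 0, 0, 0]]}}

```text
time_s: 20.43
position: [0.5924, -0.3809, 0.03]
tcp_rot: [[0.118, 0.993, 0.001], [0.993, -0.118, -0.001], [-0.001, 0.001, -1.0]]
force: [-0.3, 0.5, 4.5]
opening: 0.64
grasp_force: 30.0
```

Emit:
{"name": "send_rows", "arguments": {"plan": [[30, 0, 0, 0, 0], [30, 0, 0, 0, 0], [30, 0, 0, 0, 0], [30, 0, 0, 0, 0], [30, 0, 0, 0, 0], [30, 0, 0, -0.01, 0], [30, 0, 0, -0.03, 0], [0, 0, 0, -0.04, 0], [0, 0, 0, -0.03, 0], [0, 0, 0, -0.01, 0], [0, 0, 0, 0, 0], [0, 0, 0, 0, 0]]}}

```text
time_s: 21.43
position: [0.5919, -0.3806, 0.1495]
tcp_rot: [[0.118, 0.993, 0.0], [0.993, -0.118, -0.0], [-0.0, 0.0, -1.0]]
force: [0.4, -0.0, -0.8]
opening: 0.998
grasp_force: 0.0
```

```bash
python3 -c "
from h import *
print(read_state()['position'],read_state()['opening'])
P,c,p=look('w10')
st(P,'box',.026,.04,(.52,.67),(-.46,-.30))
to(.421,-.371,.16,79.2)"
```

```text
[ 0.59186918 -0.380551    0.14948303] 0.9981401749127696
box 5058 [ 593.3 -379.4   83.2   81.9   56. ] z [0.033  0.0342 0.0353]
rows 6 [-0.00271, -0.02828, -0.00196, 0.01165] j6 -35.0 turn -4.0
```

View pics/w10.png

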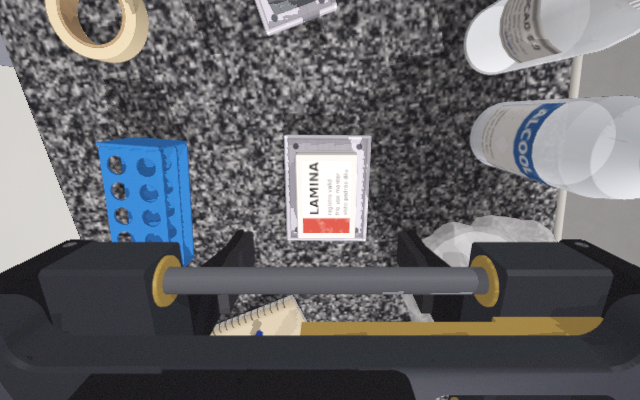

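The box sits flat in the middle tray around (328,195), and the rack is at the left. Now the rack.

Emit:
{"name": "send_rows", "arguments": {"plan": [[0, -0.0027, -0.0283, -0.002, 0.0117], [0, -0.0027, -0.0283, -0.002, 0.0117], [0, -0.0027, -0.0283, -0.002, 0.0117], [0, -0.0027, -0.0283, -0.002, 0.0117], [0, -0.0027, -0.0283, -0.002, 0.0117], [0, -0.0027, -0.0283, -0.002, 0.0117], [0, 0, 0, 0, 0], [0, 0, 0, 0, 0], [0, 0, 0, 0, 0]]}}

```text
time_s: 22.23
position: [0.4217, -0.3715, 0.1598]
tcp_rot: [[0.188, 0.982, -0.001], [0.982, -0.188, 0.002], [0.001, -0.001, -1.0]]
force: [0.7, -0.2, 0.7]
opening: 1.0
grasp_force: 0.0
```

```bash
python3 -c "
from h import *
print(read_state()['position'],read_state()['opening'])
P,c,p=look('w11')
S=((.3,.53),(-.5,-.25))
st(P,'rack',.047,.058,*S)
to(.421,-.371,.04,79.2)"
```

```text
[ 0.42169206 -0.37150344  0.15984423] 0.999887604227766
rack 5502 [ 423.7 -372.5   79.1  130.    52.1] z [0.0497 0.0509 0.0528]
rows 4 [8e-05, -0.00033, 0.03002, -2e-05] j6 -41.9 turn 0.0
```

Emit:
{"name": "send_rows", "arguments": {"plan": [[0, 0, 0.0008, 0.035, 0], [0, 0, 0.0008, 0.035, 0], [0, 0, 0.0008, 0.03, 0], [0, 0, 0, 0.0185, 0], [0, 0, 0, 0, 0], [255, 0, 0, 0, 0], [255, 0, 0, 0, 0], [255, 0, 0, 0, 0], [255, 0, 0, 0, 0], [255, 0, 0, 0, 0], [255, 0, 0, 0, 0], [255, 0, 0, 0, 0], [255, 0, 0, 0, 0], [255, 0, 0, 0, 0], [255, 0, 0, 0, 0]]}}

```text
time_s: 23.53
position: [0.4242, -0.3724, 0.0435]
tcp_rot: [[0.188, 0.982, 0.0], [0.982, -0.188, -0.001], [-0.001, 0.001, -1.0]]
force: [-0.8, -0.2, 6.5]
opening: 0.58
grasp_force: 30.3
```

Emit:
{"name": "send_rows", "arguments": {"plan": [[255, 0, 0, -0.005, 0], [255, 0, 0, -0.02, 0], [255, 0, 0, -0.035, 0], [255, 0, 0, -0.035, 0], [255, 0, 0, -0.005, 0], [255, 0, 0, 0, 0], [255, 0, 0, 0, 0]]}}

```text
time_s: 24.12
position: [0.4237, -0.3716, 0.1423]
tcp_rot: [[0.188, 0.982, -0.0], [0.982, -0.188, 0.001], [0.001, -0.001, -1.0]]
force: [-0.6, 0.6, -1.6]
opening: 0.583
grasp_force: 30.1
```

```bash
python3 -c "
from h import *
s=read_state();print(s['position'],s['opening'],s['grasp_force'])
to(.43,-.08,.145,80.9)"
```

```text
[ 0.42372944 -0.37162848  0.14231135] 0.5828967825846303 30.091757750269608
rows 9 [0.03203, -0.00497, -0.00028, -0.00333] j6 -41.8 turn 1.7
```

Emit:
{"name": "send_rows", "arguments": {"plan": [[255, 0.032, -0.005, 0, -0.0033], [255, 0.032, -0.005, 0, -0.0033], [255, 0.032, -0.005, 0, -0.0033], [255, 0.032, -0.005, 0, -0.0033], [255, 0.032, -0.005, 0, -0.0033], [255, 0.032, -0.005, 0, -0.0033], [255, 0.032, -0.005, 0, -0.0033], [255, 0.032, -0.005, 0, -0.0033], [255, 0.032, -0.005, 0, -0.0033], [255, 0, 0, 0, 0], [255, 0, 0, 0, 0], [255, 0, 0, 0, 0]]}}

```text
time_s: 25.12
position: [0.4298, -0.0806, 0.1416]
tcp_rot: [[0.158, 0.988, -0.002], [0.988, -0.158, 0.001], [0.0, -0.002, -1.0]]
force: [0.9, -0.7, -0.8]
opening: 0.582
grasp_force: 30.1
```

```bash
python3 -c "
from h import *
s=read_state();print(s['position'],s['opening'],s['grasp_force'])
P,c,p=look('w12')"
```

```text
[ 0.42975204 -0.08060516  0.14160046] 0.5816133858882911 30.105734574080998
```

View pics/w12.png

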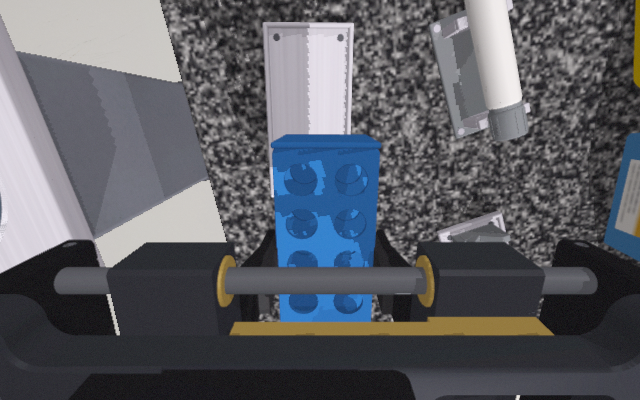

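The long tray's far corners are at (264,23) and (354,24). The rack is held square.

```bash
python3 -c "
from h import *
c=calibration('wrist')
a=ray(c,264,23,.008);b=ray(c,354,24,.008);print(a,b,np.hypot(*(a-b)[:2]))
h=np.radians(80.9);print('centre',(a+b)[:2]/2-.078*np.array([np.cos(h),np.sin(h)]),'edge yaw',np.degrees(np.arctan2(*(b-a)[1::-1]))+90)
to(.427,-.0065,.085,80.9)"
```

```text
[0.40276741 0.07570906 0.008     ] [0.47830352 0.0627455  0.008     ] 0.07664044223327614
centre [ 0.42819913 -0.007791  ] edge yaw 80.26173047441036
rows 3 [0.02444, -0.00496, 0.01895, -0.00023] j6 -16.2 turn 0.0
```

Emit:
{"name": "send_rows", "arguments": {"plan": [[255, 0.0244, -0.0048, 0.019, 0], [255, 0.0244, -0.0048, 0.019, 0], [255, 0.0244, -0.0048, 0.019, 0], [255, 0, 0, 0, 0], [255, 0, 0, 0, 0], [255, 0, 0, 0, 0]]}}

```text
time_s: 25.67
position: [0.4284, -0.0074, 0.0855]
tcp_rot: [[0.159, 0.987, 0.001], [0.987, -0.159, -0.0], [-0.0, 0.001, -1.0]]
force: [0.3, 0.3, -1.3]
opening: 0.586
grasp_force: 30.1
```

```bash
python3 -c "
from h import *
print(read_state()['position'])
to(.4275,-.007,.05,80.7)"
```

```text
[ 0.42843715 -0.0074086   0.0855461 ]
rows 2 [0.00013, -0.00051, 0.01777, 0.00109] j6 -6.8 turn -0.1
```

Emit:
{"name": "send_rows", "arguments": {"plan": [[255, 0, -0.0005, 0.015, 0], [255, 0, -0.0005, 0.013, 0], [255, 0, 0, 0.006, 0], [255, 0, 0, 0.002, 0], [255, 0, 0, 0.001, 0], [255, 0, 0, 0, 0], [255, 0, 0, 0, 0]]}}

```text
time_s: 26.25
position: [0.427, -0.0064, 0.0492]
tcp_rot: [[0.159, 0.987, 0.001], [0.987, -0.159, -0.0], [-0.0, 0.001, -1.0]]
force: [1.0, 0.4, -2.9]
opening: 0.583
grasp_force: 30.1
```

Emit:
{"name": "send_rows", "arguments": {"plan": [[255, 0, 0, 0.001, 0], [255, 0, 0, 0.001, 0], [255, 0, 0, 0.001, 0], [255, 0, 0, 0, 0], [255, 0, 0, 0, 0]]}}

```text
time_s: 26.67
position: [0.4268, -0.006, 0.0464]
tcp_rot: [[0.158, 0.987, 0.001], [0.987, -0.158, -0.0], [-0.0, 0.001, -1.0]]
force: [-0.1, -0.1, 7.3]
opening: 0.581
grasp_force: 31.2
```

Contact. I'll release, lift and check.

Emit:
{"name": "send_rows", "arguments": {"plan": [[30, 0, 0, 0, 0], [30, 0, 0, 0, 0], [30, 0, 0, 0, 0], [30, 0, 0, 0, 0], [30, 0, 0, 0, 0], [30, 0, 0, 0, 0], [30, 0, 0, -0.01, 0], [30, 0, 0, -0.03, 0], [0, 0, 0, -0.04, 0], [0, -0.005, 0, -0.04, 0], [0, -0.02, 0, -0.03, 0], [0, -0.03, 0, 0, 0], [0, -0.03, 0, 0, 0], [0, 0, 0, 0, 0], [0, 0, 0, 0, 0]]}}

```text
time_s: 27.92
position: [0.4129, -0.0909, 0.1958]
tcp_rot: [[0.162, 0.987, 0.0], [0.987, -0.162, 0.0], [0.0, 0.0, -1.0]]
force: [0.1, -0.4, -0.0]
opening: 0.999
grasp_force: 0.0
```

```bash
python3 -c "
from h import *
s=read_state();print(s['position'],s['opening'],s['time_s'])
P,c,p=look('w13')
st(P,'rack',.045,.065,(.35,.5),(-.1,.085))
st(P,'tube',.043,.056,(.51,.68),(-.08,.085))
st(P,'rest',.018,.04,(.52,.65),(-.25,-.1))
st(P,'tape',.013,.025,(.36,.48),(-.26,-.14))
"
```

```text
[ 0.41285388 -0.0909257   0.1957681 ] 0.9987231939416654 27.9167
rack 5674 [427.4  -6.1  80.7 129.7  52.1] z [0.0526 0.0539 0.0558]
tube 3154 [580.4   8.1 101.4 112.3  24.3] z [0.0443 0.0493 0.0515]
rest 823 [ 581.2 -176.9  101.1   68.9   44.3] z [0.0187 0.0247 0.034 ]
tape 789 [ 420.3 -180.7  170.4   73.3   37.3] z [0.015  0.0189 0.0201]
```

View pics/w13.png

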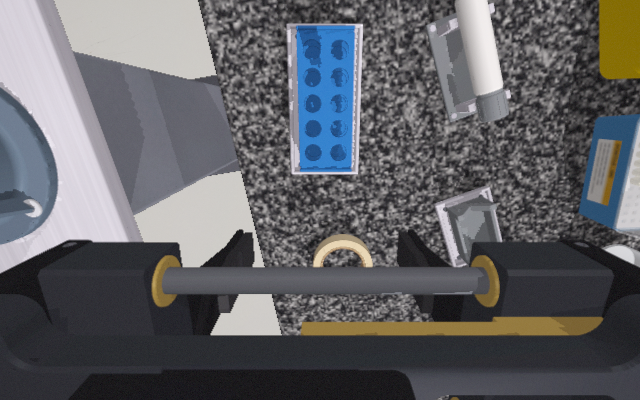

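The rack sits flat in the long tray, around (326,98), with its deck at 54 mm. The tube and rest are still in place and the gripper is clear of everything, so I'm handing in.

```bash
python3 -c "
from rig import *
print(hand_in())"
```

```text
the job is handed in; nothing more can be done
None
```

The job is handed in at about 28 s of robot time: the tube lies centred in both cradle notches, and the tube rest, slide box and tube rack sit flat in their trays, each confirmed by camera after placing; the arm did not touch the tape roll or the timer.

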